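# Stopper the lock-oil flask and shut its box

## Task

Put the lock oil away: take the smaller of the two turned wooden stoppers and set it fully home in the neck of the flask standing in the open box, lowering it in rather than dropping it, and let go of it. Then lower the box's lid until it is fully shut, without slamming it. Leave the larger bung and the other things lying on the worktop where they are.

Things in the scene. Friction and masses are not known exactly. Their poses are not given: they have to be found in the camera images.
- stopper: the smaller turned wooden stopper, 72 mm tall, standing upright on its narrow end, loose. Origin: centre of its narrow end (underside); z points up through the grip. From the bottom: a taper 30 mm in diameter at the tip widening to 38 mm at 34 mm height; a flange 54 mm in diameter from 34 to 40 mm; a plain cylindrical grip 34 mm in diameter from 40 to 72 mm. About 50 g
- stopper_seat (a point): point on the stopper's axis at the underside of its flange (34 mm above its origin); it comes to the flask's mouth when the stopper is home
- flask_mouth (a point): centre of the flask's mouth, at the top of its rim, 96 mm above the worktop. The squat white stoneware flask (80 mm wide, 88 mm tall) stands fixed in the middle of the box; its round neck is 52 mm outside, 42 mm bore, and the straight bore is 42 mm deep. The mouth lies 49 mm below the box's rim
- oil_box: open wooden box fixed to the worktop. Origin: centre of its underside. 150 mm along its own x, 200 mm along its own y, 145 mm high, walls and floor 8 mm thick; hinge of the lid along its +x top edge, the front is its -x side
- lid_hinge (a point): middle of the lid's hinge line (along the box's y), at the box's +x rim, 145 mm above the worktop; its axes turn with the lid: x points from the lid's free edge to the hinge, y lies along the hinge, z out of the lid's outer (top) face. The lid is a board 150 mm from hinge to free edge, 200 mm along the hinge, 10 mm thick (its outer face 10 mm from the hinge plane)
- lid_handle (a point): outer end of the small dark iron knob on the lid's outer face: 120 mm from the hinge, mid-width, 35 mm out from the face
- lid (a joint): lid angle in rad: 0 shut (flat on the box's rim), about 1.57 upright, up to 1.9 leaning back; the stiff hinge stays where it is left. It starts open
- bung: a larger turned bung of the same wood and form, 85 mm tall, flange 74 mm wide, too big for the flask; standing upright, to be left alone. Origin: centre of its underside
- latch_bolt: iron latch bolt 150 x 20 x 16 mm lying along its x, with a stub 46 mm high; bystander. Origin: centre of its underside
- padlock: greenish bronze padlock lying flat, body 62 x 56 x 24 mm, with an iron shackle to its +x (106 mm overall); bystander. Origin: centre of the body's underside
- escutcheon: flat wrought iron escutcheon plate 70 x 130 x 5 mm with a keyhole; bystander. Origin: centre of its underside
- wedge: oak door wedge 140 x 45 mm, sloping, 36 mm high at its -x end; bystander. Origin: centre of its underside
- church_key: large iron key 150 mm long lying along its x, 12 mm thick; bystander. Origin: near the middle of its shank, on the worktop
Mind the look-alikes: they are no part of the job. Several things have the shape of the oil_box; the one meant has the colours described above.

How it is judged (in metres and radians):
On the way, in this order (a step that is already met when the one before it is completed fails the run):
1. the stopper is home in the flask and let go, the lid still open (horizontal distance between stopper_seat and flask_mouth below 0.005 m and z of stopper_seat in the frame of flask_mouth between -0.004 and 0.004 m and angle between stopper's own z axis and vertical below 0.12 rad and value of joint lid above 0.6 rad and contact force between the fingers and stopper below 0.1 N), for 0.2 s.
2. the lid is shut (value of joint lid below 0.06 rad), for 0.2 s.
At the end, for the whole second after the job is handed in: The stopper sits at rest in the flask's neck, its flange on the rim (within 4 mm in height, 5 mm off-centre, 0.12 rad of upright), and the lid is shut (within 0.06 rad) (horizontal distance between stopper_seat and flask_mouth below 0.005 m and z of stopper_seat in the frame of flask_mouth between -0.004 and 0.004 m and angle between stopper's own z axis and vertical below 0.12 rad and value of joint lid below 0.06 rad and linear speed of stopper below 0.02 m/s); the robot touches nothing.
It fails at once if the lid slams (falls or is flung faster than 3 rad/s) (velocity of joint lid below -3 rad/s).
It fails at once if the stopper is let fall into the flask (moving faster than 0.6 m/s within 40 mm of the mouth while no finger holds it) (distance between stopper_seat and flask_mouth below 0.04 m and linear speed of stopper above 0.6 m/s and contact force between the fingers and stopper below 0.3 N).
It fails at once if the larger bung, latch bolt, padlock, escutcheon plate, wedge or key is moved more than 30 mm (distance of any of bung, latch_bolt, padlock, escutcheon, wedge, church_key from where it was at the start of the episode above 0.03 m).
It also fails if it takes over 58 s, if anything falls off the work surface, if the arm or the gripper's body presses on something with over 40 N, if the wrist force passes 120 N, or if a joint passes its speed limit or range.

## Robot

A 6-joint arm with a two-finger parallel gripper is mounted at the origin on the work surface. World frame = base frame: x ahead of the robot, y to its left, z up, the work surface at z = 0. Lengths are in m, angles in degrees, forces in N, time in s.
With the tool pointing down it reaches from about 0.325 to 0.9 m from the base axis. Payload 6.1 kg.
Tool frame: the origin (TCP) lies at the very end of the fingers, on their centre line; the grasp point (between the pads) lies 19 mm behind it; z points along the fingers, y is the line along which they close (so a half turn about z gives the same grasp; the last joint's range is limited). The gripper opens to 87 mm and grips with 3 to 60 N. Pads are 19 mm wide; open, the fingers measure 117 mm over their backs; the gripper's body (75 mm by 190 mm) begins 51 mm behind the grasp point.
Start: joints at [-71.224, 12.628, 87.462, -0, 79.91, -7.225], TCP at [0.274, -0.562, 0.223] pointing down, gripper open.
Joint ranges: [-170.65, 170.65], [-52.31, 119.04], [5.05, 147.46], [-71.25, 251.25], [11.57, 151.72], [-153.62, 153.62]. Speed limits (degrees/s): [147.25, 147.25, 172.46, 180, 180, 180].

## Interface

Orientations are given as a 3x3 rotation matrix whose columns are the frame's x, y, z axes.
In Python, from plant import ctrl gives the robot as it stands.
- The arm moves only by the tool apply_moves, never from a script. Its argument "deltas" is one flat list of numbers, 7 for each row, row after row: the shift along the tool's x, y, z normalised to -1 to 1, where 1 is 400 mm, then the turn, a rotation vector about the tool's x, y, z normalised to -1 to 1, where 1 is 2 pi rad, then the opening, from 0 (shut) to 1 (fully open). A call has 1 to 5 rows; each row is the pose to reach, as a shift and turn from the pose commanded when the call began, along the tool's axes at that moment, turning the shorter way round; what a row does not reach only later rows make up. A row lasts 1/12 s, in which the tool goes at most 41.7 mm and 7.16 degrees, less where a joint would pass 70% of its speed; a pose out of reach is approached as far as the arm can. A call with a number of a shift or a turn outside -1 to 1 is refused whole. A call with a gripper value outside its range is refused whole. The fingers move at their own pace and stop on an object; "grip_force" is the grip in N (left out, the last holds). Time passes only in rows, so rows that repeat a pose let the fingers close. It gives the time, the measured TCP pose, the force, the opening and the grip force at its end, in the units of the state.
- ctrl.read_state(): the state, without advancing time (a new reading comes with each control period).
- ctrl.get_image(name): name is "scene" or "side" or "wrist"; returns a dict with "frame" (384x512x3 uint8, red, green, blue), "z_map" (384x512 float32, m along the optical axis (not along the pixel's ray), 0 where there is no reading), "camera_matrix" (3x3 intrinsics, pixels), "k1" (the pictures are not rectified: a ray, as slopes to the right and down, at radius r is drawn at 1 + k1 r^2 times it, then the intrinsics apply), "eye" and "rotation" of the camera in the world. Camera axes: x right, y down, z forward; pixel columns grow to the right and rows downward; lengths in m; the calibration is good to about 2 mm. A picture is of the moment at which its call begins.
- ctrl.sign_off(): hands the job in; it is judged then, once.
The state is a dict: "time": time; "qpos": joint angles; "joint_vel": joint speeds; "joint_torque": joint torques, N m; "tcp_pos": TCP position; "eef_rot": TCP orientation; "contact_force": force on the tool from outside, world axes, zero at the start; "wrist_torque": the same for the moment, N m; "finger_gap": finger opening in m; "finger_force": force on a finger pad.
Only numpy, scipy, OpenCV 4.12 (cv2) and the standard library are available. Lean on these libraries where they do the work, as an engineer would, in place of code of your own. Each camera call takes 0.05 s, during which the arm holds its last target. There are 200 camera calls.

## Working session

There is one attempt and no reset: what is moved stays moved. The work goes in short steps, Python scripts to look and compute and a tool call to move; the robot and the scene stay as the last step left them, time stands still between calls to the robot, and variables do not carry over. Pictures are saved under pics/ and viewed, at most 10 in all, crops included, and the job is handed in when it is done.

Besides the shell and the picture viewer there is one more tool, called after ">>>" as a command line: name --argument value ..., lists and objects as JSON in quotes. apply_moves: Moves the arm, as the interface text tells. Its arguments: {"type":"object","properties":{"deltas":{"type":"array"},"grip_force":{"type":"number"}},"required":["deltas"]}

```bash
mkdir -p pics; ls; cat > h.py <<'E'
import numpy as np, cv2
from plant import ctrl
def grab(n):
    d=ctrl.get_image(n); return d
def pts(d):
    """world point map HxWx3 from depth"""
    K=np.array(d["camera_matrix"]);h,w=d["z_map"].shape
    u,v=np.meshgrid(np.arange(w),np.arange(h))
    uv=np.stack([u,v],-1).reshape(-1,1,2).astype(np.float64)
    s=slopes(uv.reshape(-1,2),K,d["k1"]).reshape(h,w,2)
    z=d["z_map"][...,None]
    c=np.concatenate([s*z,z],-1)
    return c@np.array(d["rotation"]).T+np.array(d["eye"])
def slopes(uv,K,k1):
    p=(uv-[K[0,2],K[1,2]])/[K[0,0],K[1,1]]; q=p.copy()
    for _ in range(20): q=p/(1+k1*(q**2).sum(-1,keepdims=True))
    return q
E
python3 - <<'E'
from h import *
for n in("scene","side"):
    d=grab(n); cv2.imwrite(f"pics/{n}0.png",cv2.resize(d["frame"][...,::-1],(800,600)))
    np.savez(f"{n}0.npz",**d); print(n,d["eye"],d["k1"],(d["z_map"]>0).mean())
print(ctrl.read_state())
E
```

```text
pics
scene [0.81379783 0.10248539 1.11433653] -0.050547411148113744 0.9958292643229166
side [0.79464371 0.25930891 1.34743407] -0.04489488650047504 0.9958902994791666
{'time': 0.1, 'qpos': array([-7.12241083e+01,  1.26704268e+01,  8.75198046e+01, -5.70204403e-04,
        7.99123476e+01, -7.22323729e+00]), 'joint_vel': array([-0.04910032, -0.10957464, -0.20063839,  0.08675713,  0.11619812,
        0.02404912]), 'joint_torque': array([ 9.87847889e-04, -4.95943737e+01, -3.88519835e+01,  6.99604698e-02,
        5.15171641e-02, -4.89688000e-05]), 'tcp_pos': array([ 0.2737974 , -0.56119568,  0.22154438]), 'eef_rot': array([[ 8.98800006e-01,  4.38358537e-01, -5.85528594e-04],
       [ 4.38358875e-01, -8.98798439e-01,  1.69191274e-03],
       [ 2.15392207e-04, -1.77736284e-03, -9.99998397e-01]]), 'contact_force': array([-0.78648866, -0.01069145,  0.30513703]), 'wrist_torque': array([ 0.01755238,  0.00414964, -0.00707112]), 'finger_force': 0.0, 'finger_gap': 0.08671000580599007}
```

View pics/scene0.png

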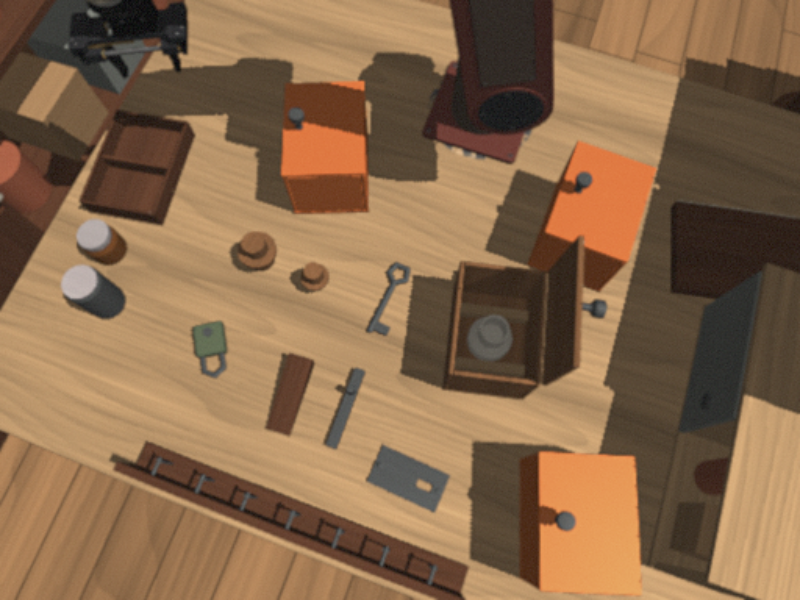

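View pics/side0.png

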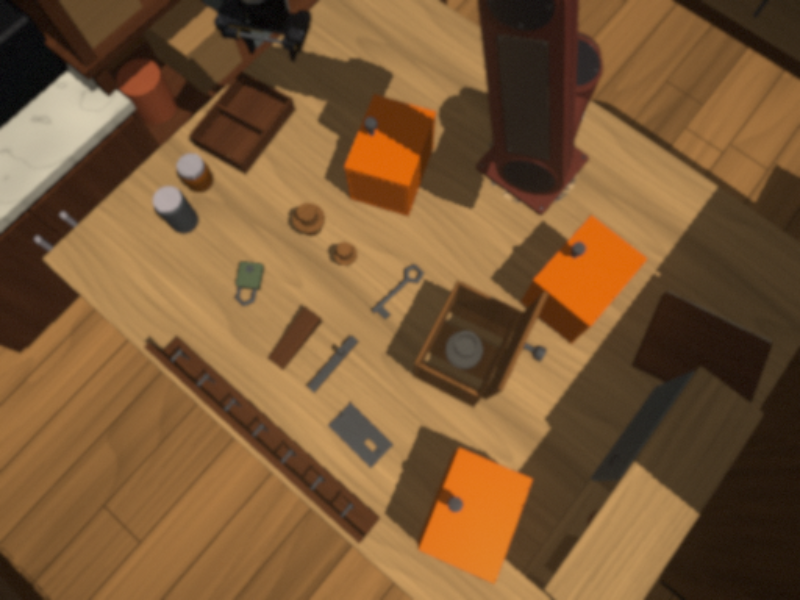

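The scene view (800×600 pixels) shows two turned wooden pieces: the larger at (256,250) and the smaller at (312,276). The smaller one is the stopper. There are three closed orange boxes at (325,150), (595,215) and (588,520). The one open wooden box with the white flask is at (490,335), its lid standing up on the right with the knob at (598,309). Next I'll measure these and check them in a close crop.

```bash
cat > m.py <<'E'
from h import *
for n in("scene","side"):
    d=dict(np.load(f"{n}0.npz")); P=pts(d)
    S=512/800
    for nm,(u,v) in dict(scene=dict(stop=(312,270),bung=(256,242),flask=(490,330),knob=(598,309),key=(390,300)),side=dict(stop=(343,247),bung=(306,213),flask=(464,348),knob=(537,352),key=(397,292)))[n].items():
        print(n,nm,P[int(v*S),int(u*S)].round(3))
    for nm,(u,v),lo,hi,r in dict(scene=[("stoptop",(312,270),.066,.08,30),("flange",(312,276),.03,.047,30),("bungtop",(256,242),.078,.095,30),("mouth",(490,330),.09,.103,25),("lid",(575,310),.165,.4,110),("rim",(500,330),.138,.152,80)],
      side=[("stoptop",(343,247),.066,.08,30),("flange",(343,252),.03,.047,30),("bungtop",(306,213),.078,.095,30),("mouth",(464,348),.09,.103,25),("lid",(520,350),.165,.4,100),("rim",(470,340),.138,.152,80)])[n]:
        m=np.zeros(P.shape[:2],np.uint8);cv2.circle(m,(int(u*S),int(v*S)),int(r*S),1,-1)
        m=(m>0)&(P[...,2]>lo)&(P[...,2]<hi); q=P[m]
        if len(q)<5: print(nm,"few");continue
        c,R=cv2.minEnclosingCircle(q[:,:2].astype(np.float32))
        print(n,nm,len(q),"mean",q.mean(0).round(4),"circ",np.round(c,4),round(R,4),"rect",[np.round(x,4) for x in cv2.minAreaRect(q[:,:2].astype(np.float32))])
        if nm=="lid":
            w=q[q[:,2]>.2]; print("  top z",q[:,2].max(), w.min(0).round(3),w.max(0).round(3))
d=dict(np.load("scene0.npz"));f=d["frame"][...,::-1]
a=cv2.resize(f[140:200,140:220],(400,300),interpolation=2);b=cv2.resize(f[155:260,270:410],(400,300),interpolation=2)
cv2.imwrite("pics/crop1.png",np.hstack([a,b]))
E
python3 m.py
```

```text
scene stop [ 0.483 -0.187  0.071]
scene bung [ 0.472 -0.302  0.085]
scene flask [0.478 0.156 0.056]
scene knob [0.465 0.282 0.28 ]
scene key [ 0.47  -0.04   0.001]
scene stoptop 108 mean [ 0.4861 -0.1833  0.0727] circ [ 0.4855 -0.1835] 0.017 rect [array([ 0.486, -0.184]), array([0.0311, 0.0322]), np.float64(24.6566)]
scene flange 125 mean [ 0.4922 -0.1779  0.0408] circ [ 0.4859 -0.1831] 0.0276 rect [array([ 0.4888, -0.1809]), array([0.0477, 0.0528]), np.float64(41.4341)]
scene bungtop 186 mean [ 0.4762 -0.3054  0.0858] circ [ 0.4756 -0.3059] 0.0226 rect [array([ 0.4757, -0.3056]), array([0.0431, 0.0437]), np.float64(22.7569)]
scene mouth 114 mean [0.485  0.1623 0.0949] circ [0.4854 0.1628] 0.0269 rect [array([0.4867, 0.1616]), array([0.0489, 0.0494]), np.float64(16.9013)]
scene lid 1839 mean [0.4721 0.2478 0.2484] circ [0.4669 0.2458] 0.101 rect [array([0.4624, 0.2662]), array([0.2016, 0.0599]), np.float64(12.3722)]
  top z 0.299033300744886 [0.369 0.219 0.2  ] [0.566 0.297 0.299]
scene rim 877 mean [0.4881 0.1683 0.1442] circ [0.4856 0.1653] 0.1245 rect [array([0.4848, 0.1639]), arr
[... 475 characters left out ...]
.0473, 0.0517]), np.float64(53.6218)]
side bungtop 108 mean [ 0.4765 -0.2993  0.0834] circ [ 0.476  -0.2992] 0.0225 rect [array([ 0.4769, -0.3   ]), array([0.0431, 0.0397]), np.float64(47.6429)]
side mouth 71 mean [0.4854 0.1666 0.0949] circ [0.4862 0.1677] 0.0261 rect [array([0.4872, 0.1681]), array([0.0499, 0.0494]), np.float64(41.6421)]
side lid 743 mean [0.4726 0.2564 0.2577] circ [0.4679 0.2511] 0.1006 rect [array([0.4633, 0.2718]), array([0.2005, 0.0613]), np.float64(12.5252)]
  top z 0.30054221075147725 [0.368 0.224 0.2  ] [0.566 0.303 0.301]
side rim 558 mean [0.489  0.1705 0.143 ] circ [0.4852 0.1709] 0.126 rect [array([0.4859, 0.1695]), array([0.202 , 0.1552]), np.float64(12.9345)]
```

View pics/crop1.png

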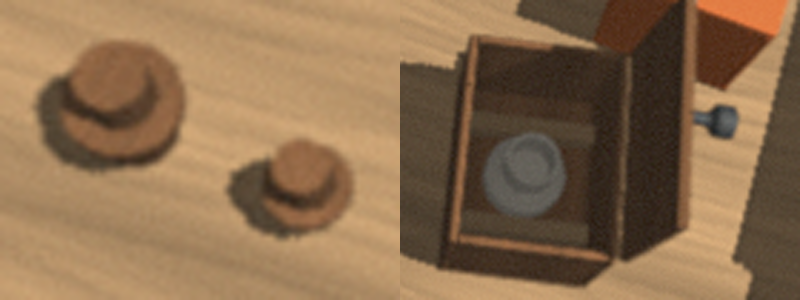

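The crop confirms the choices: the smaller turned piece is on the right in the left panel, and the flask is in the plain wooden box. The sizes agree too (grip radius 17 mm at 72 mm height, box 200×154 mm). The stopper is at about (0.486,-0.180) and the mouth at about (0.4855,0.165). Next I'll move over the stopper and look with the wrist camera.

```bash
cat >> h.py <<'E'
def plan(x,y,z,yaw=None):
    """target TCP (tool down, tool x at yaw deg) -> unit shift and turn"""
    s=ctrl.read_state();R=np.array(s["eef_rot"]);p=np.array(s["tcp_pos"])
    from scipy.spatial.transform import Rotation as Q
    t=np.zeros(3)
    if yaw is not None:
        a=np.radians(yaw);T=np.array([[np.cos(a),np.sin(a),0],[np.sin(a),-np.cos(a),0],[0,0,-1]])
        t=Q.from_matrix(R.T@T).as_rotvec()/(2*np.pi)
    dl=R.T@(np.array([x,y,z])-p)
    print("t",round(s["time"],2),"at",p.round(4),"yaw",np.degrees(np.arctan2(R[1,0],R[0,0])).round(2),"gap",s["finger_gap"],"F",np.round(s["contact_force"],1),"shift",(dl/.4).round(4),"turn",t.round(4),"rows",round(np.linalg.norm(dl)/.0417,1))
E
python3 -c "
from h import *
plan(.486,-.18,.24,102.5)
d=dict(np.load('scene0.npz'));P=pts(d)
for u,v in [(325,150),(595,215),(588,520),(575,180),(325,90)]: print(P[int(v*.64),int(u*.64)].round(3))
# lid plane: inner face
m=np.zeros(P.shape[:2],np.uint8);cv2.circle(m,(360,200),60,1,-1)
q=P[(m>0)&(P[...,2]>.16)&(P[...,2]<.285)]
ax=np.array([-.216,.976]);h=(q[:,:2]-[.4855,.165])@ax
g=(h<.12); print(np.polyfit(q[g,2],h[g],1),g.sum(),h[g].min(),h[g].max())
"
```

```text
t 0.1 at [ 0.2738 -0.5612  0.2215] yaw 26.0 gap 0.08671000580599007 F [-0.8 -0.   0.3] shift [ 0.8946 -0.6241 -0.0448] turn [-2.000e-04 -2.000e-04 -2.125e-01] rows 10.5
[ 0.289 -0.228  0.157]
[0.246 0.262 0.155]
[0.741 0.377 0.158]
[0.214 0.21  0.19 ]
[ 0.163 -0.28   0.153]
[0.10780058 0.05588808] 1335 0.07285771289179167 0.11990557556236735
```

>>> apply_moves --deltas '[0.895,-0.624,-0.045,0,0,-0.2125,1,0.895,-0.624,-0.045,0,0,-0.2125,1,0.895,-0.624,-0.045,0,0,-0.2125,1,0.895,-0.624,-0.045,0,0,-0.2125,1,0.895,-0.624,-0.045,0,0,-0.2125,1]' --grip_force 15

```text
time: 0.52
tcp_pos: [0.3755, -0.3779, 0.2306]
eef_rot: [[0.468, 0.884, -0.0], [0.884, -0.468, 0.001], [0.001, -0.001, -1.0]]
contact_force: [1.3, 0.2, -0.3]
finger_gap: 0.0868
finger_force: 0.0
```

```bash
python3 -c "
from h import *
plan(.486,-.18,.24,102.5)"
```

```text
t 0.52 at [ 0.3755 -0.3779  0.2306] yaw 62.12 gap 0.08676438269791854 F [ 1.3  0.2 -0.3] shift [ 0.5666  0.0127 -0.0231] turn [-1.000e-04 -1.000e-04 -1.122e-01] rows 5.4
```

>>> apply_moves --deltas '[0.56,0.013,-0.02,0,0,-0.112,1,0.56,0.013,-0.02,0,0,-0.112,1,0.56,0.013,-0.02,0,0,-0.112,1,0.56,0.013,-0.02,0,0,-0.112,1,0.56,0.013,-0.02,0,0,-0.112,1]'

```text
time: 0.93
tcp_pos: [0.4782, -0.1966, 0.2384]
eef_rot: [[-0.139, 0.99, -0.0], [0.99, 0.139, 0.0], [0.0, -0.0, -1.0]]
contact_force: [1.0, -0.9, -0.2]
finger_gap: 0.0874
finger_force: 0.0
```

```bash
python3 -c "
from h import *
plan(.486,-.18,.24,102.5)"
```

```text
t 0.93 at [ 0.4782 -0.1966  0.2384] yaw 97.97 gap 0.0873837590109679 F [ 1.  -0.9 -0.2] shift [ 0.0385  0.025  -0.004 ] turn [-0.     -0.     -0.0126] rows 0.4
```

>>> apply_moves --deltas '[0.038,0.025,-0.004,0,0,-0.0126,1,0.038,0.025,-0.004,0,0,-0.0126,1,0.038,0.025,-0.004,0,0,-0.0126,1]'

```text
time: 1.18
tcp_pos: [0.4858, -0.1814, 0.2399]
eef_rot: [[-0.212, 0.977, -0.001], [0.977, 0.212, -0.0], [-0.0, -0.001, -1.0]]
contact_force: [0.3, -0.7, 0.0]
finger_gap: 0.0872
finger_force: 0.0
```

```bash
python3 -c "
from h import *
d=grab('wrist');P=pts(d);np.savez('w1.npz',**d)
cv2.imwrite('pics/w1.png',d['frame'][...,::-1])
print(d['eye'])
for n,lo,hi in(('top',.064,.08),('fl',.034,.046)):
    m=(P[...,2]>lo)&(P[...,2]<hi)&(np.hypot(P[...,0]-.486,P[...,1]+.18)<.045); q=P[m]
    v,u=np.nonzero(m)
    print(n,m.sum(),q.mean(0).round(4),cv2.minEnclosingCircle(q[:,:2].astype(np.float32)),u.mean(),v.mean())
plan(.486,-.18,.24,102.5)"
```

```text
[ 0.47208315 -0.11524208  0.40329153]
top 753 [ 0.4854 -0.182   0.0732] ((0.48534339666366577, -0.18273229897022247), 0.017130708321928978) 260.90305444887116 179.03054448871183
fl 744 [ 0.4842 -0.1767  0.0414] ((0.48546695709228516, -0.18276339769363403), 0.02688700519502163) 260.93145161290323 169.00806451612902
t 1.23 at [ 0.4854 -0.1824  0.2398] yaw 102.11 gap 0.08729152807511938 F [ 0.6 -0.6 -1.1] shift [ 0.0056  0.0026 -0.0005] turn [-0.0001  0.     -0.0011] rows 0.1
```

View pics/w1.png

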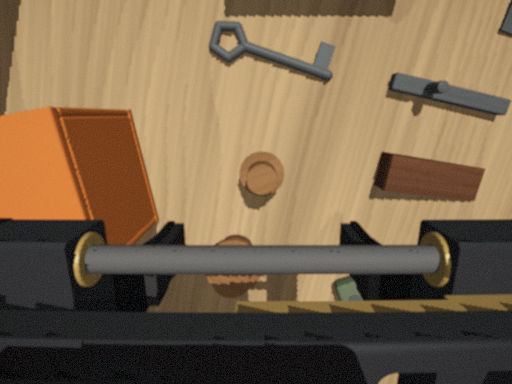

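The wrist view shows the small stopper at pixel (261,175), centred between the fingers, and the bung behind the bar at (235,260). The grip and flange circles agree at (0.4854,-0.1827). Descending.

>>> apply_moves --deltas '[0,0,0.1,0,0,-0.001,1,0,0,0.2,0,0,-0.001,1,0,0,0.3,0,0,-0.001,1,0,0,0.4,0,0,-0.001,1,0,0,0.45,0,0,-0.001,1]'

```text
time: 1.65
tcp_pos: [0.4816, -0.1823, 0.0549]
eef_rot: [[-0.213, 0.977, -0.006], [0.977, 0.213, 0.003], [0.004, -0.006, -1.0]]
contact_force: [-0.6, 0.5, -1.0]
finger_gap: 0.0873
finger_force: 0.0
```

```bash
python3 -c "
from h import *
plan(.4854,-.1827,.044,102.5)"
```

```text
t 1.65 at [ 0.4816 -0.1823  0.0549] yaw 102.27 gap 0.08730101081773457 F [-0.6  0.5 -1. ] shift [-0.003   0.0091  0.0271] turn [-0.0009 -0.0007 -0.0006] rows 0.3
```

>>> apply_moves --deltas '[0,0,0.02,0,0,0,1,0,0,0.035,0,0,0,1,0,0,0.035,0,0,0,1,0,0,0.035,0,0,0,1]'

```text
time: 1.98
tcp_pos: [0.4867, -0.1836, 0.0477]
eef_rot: [[-0.215, 0.977, 0.002], [0.977, 0.215, -0.001], [-0.002, 0.002, -1.0]]
contact_force: [0.3, -0.7, 0.4]
finger_gap: 0.0872
finger_force: 0.0
```

```bash
python3 -c "
from h import *
plan(.4854,-.1827,.044,102.5)"
```

```text
t 1.98 at [ 0.4867 -0.1836  0.0477] yaw 102.44 gap 0.08720749798893429 F [ 0.3 -0.7  0.4] shift [ 0.0028 -0.0028  0.0092] turn [ 0.0003  0.0003 -0.0002] rows 0.1
```

Position is good; a touch lower, then close.

>>> apply_moves --deltas '[0,0,0.006,0,0,0,1,0,0,0.006,0,0,0,0.3,0,0,0.006,0,0,0,0.3,0,0,0.006,0,0,0,0.3,0,0,0.006,0,0,0,0.3]' --grip_force 15

```text
time: 2.4
tcp_pos: [0.4861, -0.1824, 0.0443]
eef_rot: [[-0.217, 0.976, 0.001], [0.976, 0.217, -0.0], [-0.001, 0.001, -1.0]]
contact_force: [-0.8, 0.1, -0.5]
finger_gap: 0.0681
finger_force: 0.0
```

>>> apply_moves --deltas '[0,0,0,0,0,0,0.3,0,0,0,0,0,0,0.3,0,0,0,0,0,0,0.3,0,0,0,0,0,0,0.3,0,0,0,0,0,0,0.3]'

```text
time: 2.82
tcp_pos: [0.4857, -0.1823, 0.0437]
eef_rot: [[-0.217, 0.976, -0.0], [0.976, 0.217, 0.0], [0.0, -0.0, -1.0]]
contact_force: [-0.2, 0.6, 0.3]
finger_gap: 0.0351
finger_force: 0.0
```

```bash
python3 -c "
from h import *
print(ctrl.read_state()['finger_force'])
plan(.4854,-.1827,.3,102.5)"
```

```text
0.0
t 2.82 at [ 0.4857 -0.1823  0.0437] yaw 102.52 gap 0.03514232649513442 F [-0.2  0.6  0.3] shift [-0.0008 -0.001  -0.6407] turn [-0.     -0.      0.0001] rows 6.1
```

>>> apply_moves --deltas '[0,0,0,0,0,0,0.3,0,0,0,0,0,0,0.3,0,0,0,0,0,0,0.3,0,0,-0.03,0,0,0,0.3,0,0,-0.1,0,0,0,0.3]'

```text
time: 3.23
tcp_pos: [0.4827, -0.1806, 0.0809]
eef_rot: [[-0.217, 0.976, -0.007], [0.976, 0.217, 0.004], [0.005, -0.006, -1.0]]
contact_force: [-0.3, -0.2, -1.1]
finger_gap: 0.0328
finger_force: 15.0
```

>>> apply_moves --deltas '[0,0,-0.1,0,0,0,0.3,0,0,-0.2,0,0,0,0.3,0,0,-0.3,0,0,0,0.3,0,0,-0.4,0,0,0,0.3,0,0,-0.4,0,0,0,0.3]'

```text
time: 3.65
tcp_pos: [0.4897, -0.1844, 0.2547]
eef_rot: [[-0.217, 0.976, 0.014], [0.976, 0.217, -0.008], [-0.011, 0.012, -1.0]]
contact_force: [2.4, -0.5, 0.5]
finger_gap: 0.0331
finger_force: 15.0
```

```bash
python3 -c "
from h import *
print(ctrl.read_state()['finger_force'])
plan(.4855,.165,.25,102.5)"
```

```text
14.988389380741864
t 3.65 at [ 0.4897 -0.1844  0.2547] yaw 102.52 gap 0.033098034429799195 F [ 2.4 -0.5  0.5] shift [0.8552 0.179  0.0049] turn [0.0019 0.0017 0.0001] rows 8.4
```

>>> apply_moves --deltas '[0.08,0.017,0,0,0,0,0.3,0.18,0.037,0,0,0,0,0.3,0.28,0.057,0,0,0,0,0.3,0.38,0.079,0,0,0,0,0.3,0.48,0.1,0,0,0,0,0.3]'

```text
time: 4.07
tcp_pos: [0.4828, 0.0154, 0.2446]
eef_rot: [[-0.216, 0.976, 0.001], [0.976, 0.216, -0.0], [-0.0, 0.001, -1.0]]
contact_force: [0.8, -0.8, -0.0]
finger_gap: 0.0326
finger_force: 15.0
```

>>> apply_moves --deltas '[0.1,0.021,0,0,0,0,0.3,0.2,0.042,0,0,0,0,0.3,0.3,0.063,0,0,0,0,0.3,0.36,0.078,0,0,0,0,0.3,0.36,0.078,0,0,0,0,0.3]'

```text
time: 4.48
tcp_pos: [0.4818, 0.1656, 0.2445]
eef_rot: [[-0.222, 0.975, 0.001], [0.975, 0.222, 0.002], [0.002, 0.001, -1.0]]
contact_force: [-0.4, 0.2, 0.6]
finger_gap: 0.0334
finger_force: 15.0
```

>>> apply_moves --deltas '[0,0,0,0,0,0,0.3,0,0,0,0,0,0,0.3,0,0,0,0,0,0,0.3,0,0,0,0,0,0,0.3]'

```text
time: 4.82
tcp_pos: [0.4826, 0.1598, 0.2439]
eef_rot: [[-0.215, 0.977, 0.0], [0.977, 0.215, -0.0], [-0.0, 0.0, -1.0]]
contact_force: [0.7, -0.3, -0.7]
finger_gap: 0.0331
finger_force: 15.0
```

```bash
python3 -c "
from h import *
d=grab('wrist');P=pts(d);np.savez('w2.npz',**d)
cv2.imwrite('pics/w2.png',d['frame'][...,::-1])
for n,lo,hi in(('mouth',.091,.101),('rim',.139,.151)):
    m=(P[...,2]>lo)&(P[...,2]<hi)&(np.hypot(P[...,0]-.4855,P[...,1]-.165)<(.04 if n=='mouth' else .16)); q=P[m]
    if m.sum()<5: print(n,'few'); continue
    v,u=np.nonzero(m)
    print(n,m.sum(),q.mean(0).round(4),cv2.minEnclosingCircle(q[:,:2].astype(np.float32)),cv2.minAreaRect(q[:,:2].astype(np.float32)),u.mean(),v.mean())
for n,cy in(('scene',.164),('side',.168)):
    d=grab(n);P=pts(d)
    for lo,hi in((.235,.26),):
        pass
    m=(P[...,2]>.139)&(P[...,2]<.151)&(np.hypot(P[...,0]-.4855,P[...,1]-.165)<.14);print(n,m.sum())
plan(.4855,.165,.25,102.5)"
```

```text
mouth 517 [0.4841 0.172  0.0968] ((0.48556044697761536, 0.16353310644626617), 0.02583099529147148) ((0.4845210313796997, 0.16919775307178497), (0.05100908502936363, 0.03987365588545799), 8.981980323791504) 265.1914893617021 171.23984526112184
rim 4915 [0.4767 0.2101 0.1454] ((0.48065584897994995, 0.18733367323875427), 0.1110924780368805) ((0.4804258942604065, 0.18714356422424316), (0.2001286745071411, 0.10335755348205566), 12.394254684448242) 267.1031536113937 135.08931841302137
scene 620
side 436
t 4.97 at [0.4826 0.1602 0.2438] yaw 102.42 gap 0.03318047485100459 F [ 0.5 -0.1 -0.4] shift [ 0.0102  0.0096 -0.0155] turn [ 0.      0.     -0.0002] rows 0.2
```

View pics/w2.png

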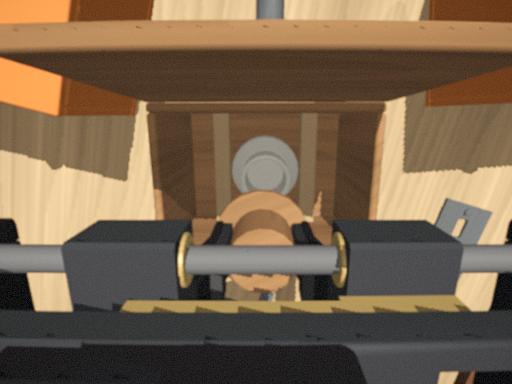

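The wrist view shows the stopper held at about (265,235), the flask mouth at (265,170) partly behind it, and the lid beyond. I'll fit fixed-radius circles to the mouth and flange in this same view, so the calibration error cancels.

```bash
python3 -c "
from h import *
from scipy.optimize import least_squares
d=dict(np.load('w2.npz'));P=pts(d)
def fit(lo,hi,c0,r,rad):
    m=(P[...,2]>lo)&(P[...,2]<hi)&(np.hypot(P[...,0]-c0[0],P[...,1]-c0[1])<rad)
    # colour not needed; keep upper boundary: per column first (top) pixel
    e=np.array([P[np.nonzero(m[:,u])[0][0],u] for u in np.nonzero(m.any(0))[0]])
    s=least_squares(lambda c:np.hypot(e[:,0]-c[0],e[:,1]-c[1])-r,c0,loss='soft_l1',f_scale=.001)
    print(len(e),e[:,2].mean().round(4),s.x.round(4),np.abs(s.fun).mean().round(4),(e[:,0].min()+e[:,0].max())/2)
    return s.x
fit(.091,.101,(.4855,.165),.026,.04)
fit(.230,.248,(.4826,.160),.027,.04)
"
```

```text
50 0.0949 [0.4857 0.1628] 0.0002 0.4841612126714566
92 0.2384 [0.483  0.1593] 0.0002 0.48061017837007713
```

>>> apply_moves --deltas '[0.007,0.0085,0.03,0,0,0,0.3,0.007,0.0085,0.09,0,0,0,0.3,0.007,0.0085,0.15,0,0,0,0.3,0.007,0.0085,0.2,0,0,0,0.3,0.007,0.0085,0.22,0,0,0,0.3]'

```text
time: 5.38
tcp_pos: [0.4829, 0.1641, 0.1515]
eef_rot: [[-0.216, 0.976, -0.006], [0.976, 0.216, -0.001], [0.0, -0.006, -1.0]]
contact_force: [-0.9, 0.0, -0.7]
finger_gap: 0.0334
finger_force: 15.0
```

>>> apply_moves --deltas '[0,0,0,0,0,0,0.3,0,0,0,0,0,0,0.3,0,0,0,0,0,0,0.3,0,0,0,0,0,0,0.3]'

```text
time: 5.72
tcp_pos: [0.4863, 0.1648, 0.1574]
eef_rot: [[-0.217, 0.976, 0.003], [0.976, 0.217, 0.001], [-0.0, 0.003, -1.0]]
contact_force: [0.7, 0.2, -0.1]
finger_gap: 0.0331
finger_force: 15.0
```

```bash
python3 -c "
from h import *
plan(.4853,.1637,.106,102.5)"
```

```text
t 5.72 at [0.4863 0.1648 0.1574] yaw 102.52 gap 0.03314401868220702 F [ 0.7  0.2 -0.1] shift [-0.0022 -0.0035  0.1285] turn [0.0005 0.     0.    ] rows 1.2
```

>>> apply_moves --deltas '[-0.001,-0.001,0.025,0,0,0,0.3,-0.001,-0.001,0.05,0,0,0,0.3,-0.001,-0.001,0.075,0,0,0,0.3,-0.001,-0.001,0.1,0,0,0,0.3,-0.001,-0.001,0.11,0,0,0,0.3]'

```text
time: 6.13
tcp_pos: [0.4833, 0.1638, 0.1091]
eef_rot: [[-0.217, 0.976, -0.004], [0.976, 0.217, -0.001], [0.0, -0.004, -1.0]]
contact_force: [-0.0, 0.8, -0.7]
finger_gap: 0.0331
finger_force: 15.0
```

>>> apply_moves --deltas '[0,0,0.005,0,0,0,0.3,0,0,0.005,0,0,0,0.3,0,0,0.005,0,0,0,0.3]'

```text
time: 6.38
tcp_pos: [0.485, 0.1642, 0.1098]
eef_rot: [[-0.217, 0.976, 0.0], [0.976, 0.217, 0.0], [0.0, 0.0, -1.0]]
contact_force: [0.3, 0.1, -0.0]
finger_gap: 0.033
finger_force: 15.0
```

```bash
python3 -c "
from h import *
plan(.4853,.1637,.106,102.5)"
```

```text
t 6.38 at [0.485  0.1642 0.1098] yaw 102.51 gap 0.03302273058350579 F [ 0.3  0.1 -0. ] shift [-0.0013  0.0005  0.0095] turn [ 0. -0.  0.] rows 0.1
```

Inserted with no contact so far. I'll lower the last ~4 mm until the force shows the flange on the rim.

>>> apply_moves --deltas '[0,0,0.004,0,0,0,0.3,0,0,0.008,0,0,0,0.3,0,0,0.008,0,0,0,0.3,0,0,0.008,0,0,0,0.3]'

```text
time: 6.72
tcp_pos: [0.4849, 0.1641, 0.1067]
eef_rot: [[-0.217, 0.976, 0.0], [0.976, 0.217, 0.0], [-0.0, 0.0, -1.0]]
contact_force: [0.3, 0.0, -0.8]
finger_gap: 0.0333
finger_force: 15.0
```

>>> apply_moves --deltas '[0,0,0.003,0,0,0,0.3,0,0,0.003,0,0,0,0.3,0,0,0.003,0,0,0,0.3]'

```text
time: 6.97
tcp_pos: [0.4851, 0.1642, 0.1057]
eef_rot: [[-0.217, 0.976, 0.001], [0.976, 0.217, 0.0], [-0.0, 0.001, -1.0]]
contact_force: [-0.2, -0.8, 1.9]
finger_gap: 0.0328
finger_force: 15.0
```

>>> apply_moves --deltas '[0,0,0.003,0,0,0,0.3,0,0,0.003,0,0,0,0.3]'

```text
time: 7.13
tcp_pos: [0.4851, 0.1642, 0.1054]
eef_rot: [[-0.217, 0.976, 0.0], [0.976, 0.217, -0.0], [-0.0, 0.0, -1.0]]
contact_force: [-4.3, -1.1, 9.5]
finger_gap: 0.0332
finger_force: 15.0
```

>>> apply_moves --deltas '[0,0,0,0,0,0,0.7,0,0,0,0,0,0,0.7,0,0,0,0,0,0,0.7,0,0,0,0,0,0,0.7,0,0,0,0,0,0,0.7]'

```text
time: 7.55
tcp_pos: [0.4847, 0.1641, 0.1039]
eef_rot: [[-0.217, 0.976, -0.0], [0.976, 0.217, -0.0], [0.0, -0.0, -1.0]]
contact_force: [0.1, 0.6, 0.3]
finger_gap: 0.0568
finger_force: 0.0
```

>>> apply_moves --deltas '[0,0,0,0,0,0,0.7,0,0,0,0,0,0,0.7,0,0,0,0,0,0,0.7]'

```text
time: 7.8
tcp_pos: [0.4848, 0.1641, 0.1041]
eef_rot: [[-0.217, 0.976, -0.0], [0.976, 0.217, 0.0], [0.0, -0.0, -1.0]]
contact_force: [-0.8, 1.0, -0.3]
finger_gap: 0.0606
finger_force: 0.0
```

>>> apply_moves --deltas '[0,0,-0.05,0,0,0,0.7,0,0,-0.15,0,0,0,0.7,0,0,-0.25,0,0,0,0.7,0,0,-0.35,0,0,0,0.7,0,0,-0.45,0,0,0,0.7]'

```text
time: 8.22
tcp_pos: [0.4844, 0.164, 0.286]
eef_rot: [[-0.217, 0.976, -0.0], [0.976, 0.217, -0.0], [0.0, -0.0, -1.0]]
contact_force: [1.0, 1.0, 0.0]
finger_gap: 0.0609
finger_force: 0.0
```

>>> apply_moves --deltas '[0,0,-0.1,0,0,0,0.3,0,0,-0.2,0,0,0,0,0,0,-0.27,0,0,0,0,0,0,-0.27,0,0,0,0,0,0,-0.27,0,0,0,0]'

```text
time: 8.63
tcp_pos: [0.4857, 0.1643, 0.3945]
eef_rot: [[-0.217, 0.976, 0.005], [0.976, 0.217, 0.001], [-0.0, 0.005, -1.0]]
contact_force: [0.7, -0.6, 0.0]
finger_gap: 0.0357
finger_force: 0.0
```

```bash
python3 -c "
from h import *
O=np.array([.4857,.164]);ax=np.array([-.216,.976]);ay=np.array([.976,.216])
d=grab('wrist');P=pts(d);cv2.imwrite('pics/w3.png',d['frame'][...,::-1])
for n,lo,hi in(('grip',.125,.142),('flange',.097,.109)):
    m=(P[...,2]>lo)&(P[...,2]<hi)&(np.hypot(P[...,0]-O[0],P[...,1]-O[1])<.04);q=P[m]
    print(n,m.sum(),q.mean(0).round(4),cv2.minEnclosingCircle(q[:,:2].astype(np.float32)) if len(q)>4 else '')
h=(P[...,:2]-O)@ax;w=(P[...,:2]-O)@ay;z=P[...,2]
m=(z>.165)&(z<.32)&(h>.05)&(h<.14)&(abs(w)<.11)
print('lid top',m.sum(),'zmax',z[m].max()); t=m&(z>z[m].max()-.012);print('edge h',h[t].min(),h[t].max(),'w',w[t].min(),w[t].max())
i=m&(z<.285); print('inner',np.polyfit(z[i],h[i],1),i.sum())
k=(h>.11)&(h<.16)&(z>.22)&(abs(w)<.03)
print('knob',k.sum(),h[k].mean(),h[k].max(),w[k].min(),w[k].max(),z[k].max()) if k.any() else 0
for hh in(.12,.13): print(O+ax*hh-ay*.045)
plan(*(O+ax*.135-ay*.045),.38,102.5)"
```

```text
grip 477 [0.4852 0.1643 0.1351] ((0.485096275806427, 0.16375690698623657), 0.017016347497701645)
flange 509 [0.4844 0.168  0.1034] ((0.485225111246109, 0.16369393467903137), 0.026829680427908897)
lid top 7381 zmax 0.2983171655474635
edge h 0.08474940615768574 0.09568757058652654 w -0.09981727127296584 0.09910595866471981
inner [0.32825453 0.01193659] 3822
knob 895 0.12437195834657551 0.1364750655592958 -0.013924864789944837 0.01374440592119202 0.27884449801399896
[0.41586 0.2714 ]
[0.4137  0.28116]
t 8.68 at [0.4849 0.1641 0.3921] yaw 102.52 gap 0.031523406124368034 F [-1.3  0.3 -1. ] shift [ 0.3367 -0.1104  0.0303] turn [0.0001 0.     0.    ] rows 3.4
```

View pics/w3.png

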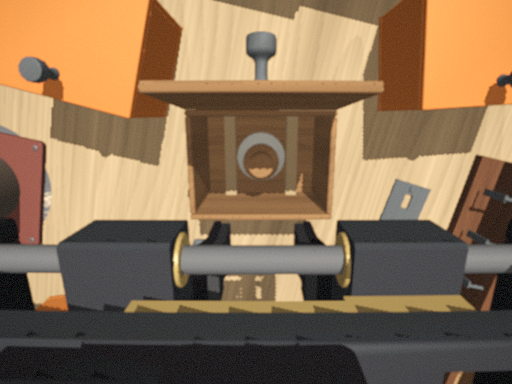

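The wrist view shows the stopper seated in the flask at (262,160). The flange reads 0.103 m high and the centre is within 1 mm of the mouth. The lid leans back slightly, with its knob at (261,45). Next I'll go over the lid and down behind it, 45 mm to the robot's side of the knob.

>>> apply_moves --deltas '[0.07,-0.025,0,0,0,0,0,0.16,-0.055,0,0,0,0,0,0.25,-0.085,0,0,0,0,0,0.34,-0.11,0,0,0,0,0,0.35,-0.112,0,0,0,0,0]'

```text
time: 9.1
tcp_pos: [0.4072, 0.2949, 0.3898]
eef_rot: [[-0.221, 0.975, -0.005], [0.975, 0.221, 0.001], [0.002, -0.004, -1.0]]
contact_force: [0.2, -0.2, -0.4]
finger_gap: 0.0025
finger_force: 0.0
```

>>> apply_moves --deltas '[0,0,0,0,0,0,0,0,0,0,0,0,0,0,0,0,0,0,0,0,0]'

```text
time: 9.35
tcp_pos: [0.4111, 0.29, 0.391]
eef_rot: [[-0.216, 0.976, -0.002], [0.976, 0.216, -0.001], [-0.001, -0.002, -1.0]]
contact_force: [-0.0, 0.2, 0.2]
finger_gap: 0.0001
finger_force: 0.0
```

```bash
cat >> h.py <<'E'
O=np.array([.4857,.164]);AX=np.array([-.216,.976]);AY=np.array([.976,.216])
def box():
    s=ctrl.read_state();p=s["tcp_pos"];q=p[:2]-O
    print("t",round(s["time"],2),"h,w,z",(q@AX).round(4),(q@AY).round(4),p[2].round(4),"gap",s["finger_gap"].round(4))
    return q@AX,q@AY,p[2]
def lidpath(ths,r=.11):
    h,w,z=box()
    for t in ths:
        a=np.radians(t);th=.075-r*np.cos(a)+.01*np.sin(a)+.0095;tz=.145+r*np.sin(a)+.01*np.cos(a)
        print(t,"shift",round((th-h)/.4,3),0,round((z-tz)/.4,3))
E
python3 -c "
from h import *
lidpath([100,90])"
```

```text
Traceback (most recent call last):
  File "h.py", line 34, in lidpath
    h,w,z=box()
          ~~~^^
  File "h.py", line 31, in box
    print("t",round(s["time"],2),"h,w,z",(q@AX).round(4),(q@AY).round(4),p[2].round(4),"gap",s["finger_gap"].round(4))
                                                                                             ^^^^^^^^^^^^^^^^^^^^^
AttributeError: 'float' object has no attribute 'round'
```

>>> apply_moves --deltas '[0,0,0.08,0,0,0,0,0,0,0.17,0,0,0,0,0,0,0.26,0,0,0,0,0,0,0.33,0,0,0,0,0,0,0.34,0,0,0,0]'

```text
time: 9.77
tcp_pos: [0.4085, 0.288, 0.2496]
eef_rot: [[-0.214, 0.977, -0.009], [0.977, 0.214, -0.005], [-0.003, -0.01, -1.0]]
contact_force: [-0.2, 0.0, -0.3]
finger_gap: 0.0004
finger_force: 0.0
```

>>> apply_moves --deltas '[0,0,0,0,0,0,0,0,0,0,0,0,0,0,0,0,0,0,0,0,0]'

```text
time: 10.02
tcp_pos: [0.4124, 0.2913, 0.2589]
eef_rot: [[-0.216, 0.976, 0.004], [0.976, 0.216, 0.002], [0.001, 0.004, -1.0]]
contact_force: [0.9, -0.1, 0.1]
finger_gap: 0.0005
finger_force: 0.0
```

```bash
sed -i 's/,"gap",s\["finger_gap"\].round(4)//' h.py; python3 -c "
from h import *
lidpath([100,96,90,85,80,75])"
```

```text
t 10.02 h,w,z 0.1401 -0.044 0.2589
100 shift -0.067 0 0.018
96 shift -0.085 0 0.014
90 shift -0.114 0 0.01
85 shift -0.138 0 0.009
80 shift -0.162 0 0.009
75 shift -0.186 0 0.013
```

>>> apply_moves --deltas '[-0.04,0,0.009,0,0,0,0,-0.07,0,0.009,0,0,0,0,-0.09,0,0.009,0,0,0,0,-0.114,0,0.009,0,0,0,0,-0.138,0,0.009,0,0,0,0]'

```text
time: 10.43
tcp_pos: [0.4235, 0.2371, 0.254]
eef_rot: [[-0.217, 0.976, 0.002], [0.976, 0.217, 0.002], [0.001, 0.003, -1.0]]
contact_force: [0.2, 2.6, 2.3]
finger_gap: 0.0004
finger_force: 1.5
```

```bash
python3 -c "
from h import *
lidpath([80,75,70,65,60])"
```

```text
t 10.43 h,w,z 0.0848 -0.0449 0.254
80 shift -0.024 0 -0.003
75 shift -0.048 0 0.0
70 shift -0.071 0 0.006
65 shift -0.094 0 0.013
60 shift -0.117 0 0.022
```

Pushing smoothly at 2.6 N, so I'll continue along the arc.

>>> apply_moves --deltas '[-0.024,0,0,0,0,0,0,-0.048,0,0,0,0,0,0,-0.071,0,0.006,0,0,0,0,-0.094,0,0.013,0,0,0,0,-0.117,0,0.022,0,0,0,0]'

```text
time: 10.85
tcp_pos: [0.4332, 0.1905, 0.2436]
eef_rot: [[-0.217, 0.976, 0.0], [0.976, 0.217, -0.0], [-0.0, 0.0, -1.0]]
contact_force: [0.8, 2.8, 0.7]
finger_gap: 0.0005
finger_force: 1.0
```

```bash
python3 -c "
from h import *
lidpath([60,55,50,45,40,35])"
```

```text
t 10.85 h,w,z 0.0372 -0.0456 0.2436
60 shift 0.002 0 -0.004
55 shift -0.019 0 0.007
50 shift -0.039 0 0.02
45 shift -0.059 0 0.034
40 shift -0.076 0 0.05
35 shift -0.093 0 0.068
```

>>> apply_moves --deltas '[-0.019,0,0.007,0,0,0,0,-0.039,0,0.02,0,0,0,0,-0.059,0,0.034,0,0,0,0,-0.076,0,0.05,0,0,0,0,-0.093,0,0.068,0,0,0,0]'

```text
time: 11.27
tcp_pos: [0.4409, 0.1544, 0.2157]
eef_rot: [[-0.217, 0.976, -0.001], [0.976, 0.217, -0.0], [-0.0, -0.001, -1.0]]
contact_force: [-0.2, 1.9, 0.1]
finger_gap: 0.0005
finger_force: 0.7
```

```bash
python3 -c "
from h import *
lidpath([35,30,25,20,15,10])"
```

```text
t 11.27 h,w,z 0.0003 -0.0458 0.2157
35 shift -0.001 0 -0.001
30 shift -0.015 0 0.018
25 shift -0.028 0 0.038
20 shift -0.039 0 0.059
15 shift -0.049 0 0.082
10 shift -0.056 0 0.104
```

>>> apply_moves --deltas '[-0.015,0,0.018,0,0,0,0,-0.028,0,0.038,0,0,0,0,-0.039,0,0.059,0,0,0,0,-0.049,0,0.082,0,0,0,0,-0.056,0,0.104,0,0,0,0]'

```text
time: 11.68
tcp_pos: [0.4459, 0.1328, 0.174]
eef_rot: [[-0.217, 0.976, 0.0], [0.976, 0.217, -0.0], [-0.0, -0.0, -1.0]]
contact_force: [-1.0, 0.7, 0.1]
finger_gap: 0.0006
finger_force: 0.5
```

```bash
python3 -c "
from h import *
lidpath([10,5,3,1,0])"
```

```text
t 11.68 h,w,z -0.0219 -0.0456 0.174
10 shift -0.001 0 0.0
5 shift -0.006 0 0.024
3 shift -0.007 0 0.033
1 shift -0.009 0 0.043
0 shift -0.009 0 0.047
```

>>> apply_moves --deltas '[-0.003,0,0.012,0,0,0,0,-0.006,0,0.024,0,0,0,0,-0.007,0,0.033,0,0,0,0,-0.009,0,0.042,0,0,0,0,-0.009,0,0.047,0,0,0,0]'

```text
time: 12.1
tcp_pos: [0.4466, 0.1297, 0.1558]
eef_rot: [[-0.217, 0.976, 0.0], [0.976, 0.217, -0.0], [-0.0, -0.0, -1.0]]
contact_force: [0.5, -0.5, 3.3]
finger_gap: 0.0004
finger_force: 1.8
```

>>> apply_moves --deltas '[0,0,0.003,0,0,0,0,0,0,0.003,0,0,0,0,0,0,0.003,0,0,0,0]'

```text
time: 12.35
tcp_pos: [0.4467, 0.1298, 0.1558]
eef_rot: [[-0.217, 0.976, 0.0], [0.976, 0.217, -0.0], [-0.0, 0.0, -1.0]]
contact_force: [-2.5, -2.0, 5.4]
finger_gap: 0.0004
finger_force: 2.9
```

>>> apply_moves --deltas '[0,0,0.004,0,0,0,0,0,0,0.004,0,0,0,0,0,0,0.004,0,0,0,0]'

```text
time: 12.6
tcp_pos: [0.4467, 0.1298, 0.1557]
eef_rot: [[-0.217, 0.976, 0.0], [0.976, 0.217, -0.001], [-0.001, 0.0, -1.0]]
contact_force: [-8.1, -2.5, 17.6]
finger_gap: 0.0
finger_force: 8.2
```

>>> apply_moves --deltas '[0,0,-0.02,0,0,0,0,0,0,-0.1,0,0,0,0,0,0,-0.2,0,0,0,0,0,0,-0.3,0,0,0,0,0,0,-0.35,0,0,0,0]'

```text
time: 13.02
tcp_pos: [0.4483, 0.1302, 0.299]
eef_rot: [[-0.217, 0.976, 0.007], [0.976, 0.217, 0.001], [-0.001, 0.007, -1.0]]
contact_force: [0.7, 0.4, 0.3]
finger_gap: 0.0006
finger_force: 0.0
```

>>> apply_moves --deltas '[-0.1,0,0,0,0,0,0,-0.2,0,0,0,0,0,0,-0.25,0,0,0,0,0,0,-0.25,0,0,0,0,0,0,-0.25,0,0,0,0,0,0]'

```text
time: 13.43
tcp_pos: [0.4685, 0.0316, 0.2935]
eef_rot: [[-0.214, 0.977, 0.0], [0.977, 0.214, 0.0], [0.0, 0.0, -1.0]]
contact_force: [-0.3, 0.8, 0.9]
finger_gap: 0.0004
finger_force: 0.0
```

```bash
python3 -c "
from h import *
for n in('scene','wrist'):
    d=grab(n);P=pts(d);q=P[...,:2]-O;h=q@AX;w=q@AY;z=P[...,2]
    m=(abs(h)<.07)&(abs(w)<.09)&(z>.12)&(z<.175)
    print(n,m.sum(),np.median(z[m]),np.polyfit(h[m],z[m],1))
    if n=='scene': cv2.imwrite('pics/end.png',cv2.resize(d['frame'][...,::-1],(800,600)))
box()"
```

```text
scene 3541 0.15544125158955202 [-0.00142681  0.15543665]
wrist 24327 0.15679104379599557 [8.63584818e-05 1.56791276e-01]
t 13.53 h,w,z -0.1242 -0.0455 0.2933
```

View pics/end.png

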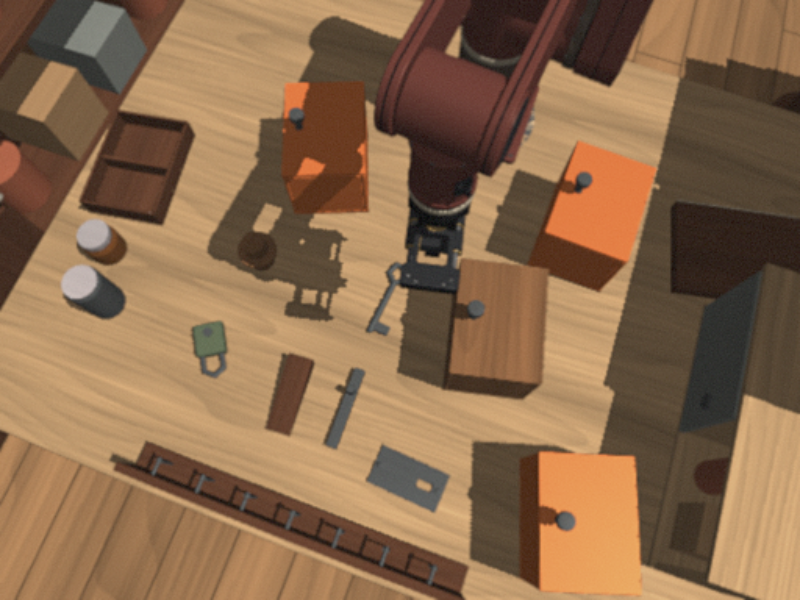

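The box at (497,328) is shut: the lid is flat at 0.155 m with no slope. The gripper is clear at (430,270), and the bung at (256,250) and the other things are where they were. Handing in.

```bash
python3 -c "
from plant import ctrl
print(ctrl.sign_off())"
```

```text
the job is handed in; nothing more can be done
None
```

The stopper is fully home in the flask and released, the lid is shut without slamming, nothing else was moved, and the job is handed in at about 13.5 s; the sign-off returned no verdict.

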